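# Set the variable transformer to the mains line and switch it on

## Task

Set the bench transformer (the grey case with the big black pointer knob on its top) for the unit under test: with a fingertip against the knob's bar, push the dial round until the white index on its pointer lines up with the mains line, the broad line with an arrow head on the scale. Then press the raised end of the rocker switch beside it fully down to switch on. Push gently with the fingers together on one side of the bar, never gripping or straddling the knob, leave everything else standing where it is, and finish clear of it all.

Things in the scene. Friction and masses are not known exactly. Their poses are not given: they have to be found in the camera images.
- variac: grey cased transformer, 220 (x) x 260 (y) mm, fixed; black top deck 143 mm above the bench. Origin: centre of its underside; +x its rear, +y its left. On the deck: a scale plate 138 mm across centred at (0, 45) mm, with 31 black lines 10 degrees apart over 300 degrees, the gap facing -x; a voltmeter window (6 mm high) rear right; a fuse cap (11 mm) and a lamp (9 mm) front right
- dial (a joint): angle of the knob in rad: 0 with the pointer at the scale's first line, 150 degrees counter-clockwise from the case's +x; grows clockwise seen from above, to the stop at 5.236; one division is 0.175. The mains line is at 4.189. Stiff friction (about 0.1 N m); it stays where it is left
- dial_grip (a point): on the knob's axis, level with the top of its bar, 180.5 mm above the bench; turns with the knob, its x axis along the bar to the pointer end. The knob is a round black skirt, 84 mm across, its top 24 mm below this point, with a bar 76 mm long and 16 mm wide across its middle, standing 24 mm proud of the skirt. A white index line runs along the pointer half only
- index_tip (a point): the outer end of the white index on the pointer, 51 mm from the knob's axis, 24 mm below the top of the bar
- mains_line (a point): the middle of the mains line on the scale plate, 58 mm from the knob's axis, 145.5 mm above the bench: the one broad line (3 mm wide, running to the plate's edge, widening to an arrow head at its outer end); the other lines are 1.2 mm wide
- rocker (a joint): angle of the grey rocker switch in rad: 0 = off (rear end, +x of the case, raised), 0.4 = on (rear end fully down and level). It takes about 3 N on its raised end and stays where it is left
- rocker_raised (a point): on the surface of the rocker's raised rear half, 11 mm from its pivot line. The rocker is 22 mm wide and 34 mm long; its pivot line runs along the case's y, 151 mm above the bench, and its raised edge is at 158 mm; fully on, the rear half is level at 151 mm. Its steel frame (42 x 32 mm) is 149 mm high
- reel_deck: small solder reel, 48 mm across and 32 mm high, standing on the deck just in front of the scale plate (towards the case's -x edge); origin at the centre of its underside. A bystander, loose
- flux: small yellow flux bottle with a pointed nozzle, 26 mm across and 50 mm high, standing at the rear left corner of the deck; origin at the centre of its underside. A bystander, loose
- reel_bench: solder reel, 48 mm across and 32 mm high, on the bench in front of the case; origin at the centre of its underside. A bystander, loose
- dispenser: blue dispensing bottle with a nozzle, 64 mm across and 190 mm high, on the bench right of the case; origin at the centre of its underside. A bystander, loose
- spray: white spray can, 66 mm across and 200 mm high, on the bench to the right and rear of the case; origin at the centre of its underside. A bystander, loose
- pliers: red-handled pliers, 165 mm long, lying flat on the bench in front of the case; origin at their pivot on the bench. A bystander, loose
- driver: screwdriver, 170 mm long, lying on the bench along the right side of the case; origin at its middle on the bench. A bystander, loose
- chassis: open aluminium chassis tray with bosses, 180 x 240 mm and 22 mm high, lying left of the case; origin at the centre of its underside. A bystander, loose

How it is judged:
By the outcome, as a careful person would: the job done as asked, in the order asked, and still so for the second after the job is handed in, with the robot touching nothing.
It also fails if it takes over 54 s, if anything falls off the work surface, if the arm or the gripper's body presses on something with over 40 N, if the wrist force passes 120 N, or if a joint passes its speed limit or range.

## Robot

A 6-joint arm with a two-finger parallel gripper is mounted at the origin on the work surface. World frame = base frame: x ahead of the robot, y to its left, z up, the work surface at z = 0. Lengths are in m, angles in rad, forces in N, time in s.
With the tool pointing down it reaches from about 0.35 to 0.95 m from the base axis. Payload 17.4 kg.
Tool frame: the origin (TCP) lies between the finger pads; the fingertips stand 19 mm ahead of it and the grasp point (between the pads) is the TCP; z points along the fingers, y is the line along which they close (so a half turn about z gives the same grasp; the last joint's range is limited). The gripper opens to 93 mm and grips with 3 to 60 N. Pads are 15 mm wide; open, the fingers measure 128 mm over their backs; the gripper's body (75 mm by 188 mm) begins 65 mm behind the grasp point.
Start: joints at [-1.328, 0.116, 1.442, -0, 1.584, -0.038], TCP at [0.187, -0.649, 0.238] pointing down, gripper open.
Joint ranges: [-2.83, 2.83], [-0.83, 2.19], [0.07, 2.5], [-1.14, 4.28], [0.01, 3], [-2.97, 2.97]. Speed limits (rad/s): [1.89, 1.89, 2.22, 3.14, 3.14, 3.14].

## Interface

Orientations are given as a 3x3 rotation matrix whose columns are the frame's x, y, z axes.
In Python, from station import bot, cams, workorder gives the robot as it stands.
- The arm moves only by the tool play_rows, never from a script. Its argument "rows" is a list of rows, each an object with "rot": the turn, a rotation vector about the tool's x, y, z in rad, a list of three; "dp": the shift along the tool's x, y, z in cm, a list of three; "claw": the gripper's target within -1 to 1 (shut at 1, half-way at 0, fully open at -1). In form: [{"rot": [ax, ay, az], "dp": [dx, dy, dz], "claw": claw}, ...]. A call has 1 to 5 rows; each row is the pose to reach, as a shift and turn from the pose commanded when the call began, along the tool's axes at that moment; what a row does not reach only later rows make up. A row lasts 1/12 s, in which the tool goes at most 41.7 mm and 7.16 degrees, less where a joint would pass 70% of its speed; a pose out of reach is approached as far as the arm can. A call with a gripper value outside its range is refused whole. The fingers move at their own pace and stop on an object; "force" is the grip in N (left out, the last holds). Time passes only in rows, so rows that repeat a pose let the fingers close. It gives the time, the measured TCP pose, the force, the opening and the grip force at its end, in the units of the state.
- bot.get_obs(): the state, without advancing time (a new reading comes with each control period).
- cams.read_camera(name): name is "scene" or "top"; returns the picture (400x640x3 uint8, red, green, blue); there is no depth.
- cams.camera_params(name): a dict with "mtx" (3x3 intrinsics, pixels), "R" (3x3) and "t" (3): a world point X has camera coordinates R X + t. Camera axes: x right, y down, z forward; pixel columns grow to the right and rows downward; lengths in m; the calibration is good to about 2 mm. A picture is of the moment at which its call begins. camera_params takes no time and is no camera call.
- workorder.finish_job(): hands the job in; it is judged then, once.
The state is a dict: "t": time; "q": joint angles; "dq": joint speeds; "joint_torque": joint torques, N m; "eef_pos": TCP position; "ee_rot": TCP orientation; "ft_force": force on the tool from outside, world axes, zero at the start; "ft_torque": the same for the moment, N m; "finger_gap": finger opening in m; "finger_force": force on a finger pad.
Only numpy, scipy, OpenCV 4.12 (cv2) and the standard library are available. Lean on these libraries where they do the work, as an engineer would, in place of code of your own. Each camera call takes 0.05 s, during which the arm holds its last target. There are 200 camera calls.

## Working session

There is one attempt and no reset: what is moved stays moved. The work goes in short steps, Python scripts to look and compute and a tool call to move; the robot and the scene stay as the last step left them, time stands still between calls to the robot, and variables do not carry over. Pictures are saved under pics/ and viewed, at most 10 in all, crops included, and the job is handed in when it is done.

Besides the shell and the picture viewer there is one more tool, called after ">>>" as name(argument=value, ...) on one line, values as JSON. play_rows: Moves the arm, as the interface text tells. Its arguments: {"type":"object","properties":{"rows":{"type":"array"},"force":{"type":"number"}},"required":["rows"]}

```bash
mkdir -p pics; python3 - <<'E'
from station import bot,cams
import cv2
for n in("scene","top"):
    im=cams.read_camera(n); cv2.imwrite(f"pics/{n}0.png",im[:,:,::-1]); p=cams.camera_params(n); print(n,p)
o=bot.get_obs(); print(o['t'],o['eef_pos'],o['ee_rot'],o['finger_gap'])
E
```

```text
scene {'mtx': array([[365.77790788,   0.        , 311.99074135],
       [  0.        , 365.77790788, 202.94777251],
       [  0.        ,   0.        ,   1.        ]]), 'R': array([[-0.66700812,  0.74476864,  0.02049024],
       [ 0.51210172,  0.47826241, -0.7134542 ],
       [-0.54115802, -0.46538666, -0.70040221]]), 't': array([ 0.31629684, -0.21413226,  1.34152993])}
top {'mtx': array([[372.07164333,   0.        , 318.48002076],
       [  0.        , 372.07164333, 202.11722765],
       [  0.        ,   0.        ,   1.        ]]), 'R': array([[ 0.00674639, -0.99996814, -0.0042676 ],
       [-0.98605628, -0.00594278, -0.16630604],
       [ 0.16627538,  0.00533006, -0.98606495]]), 't': array([0.04539459, 0.55795766, 0.86597054])}
0.1 [ 0.18699479 -0.6483951   0.2369619 ] [[ 9.60840614e-01  2.77101481e-01 -2.90150065e-04]
 [ 2.77101632e-01 -9.60840023e-01  1.06560389e-03]
 [ 1.64926197e-05 -1.10427655e-03 -9.99999390e-01]] 0.09283596507846362
```

View pics/top0.png

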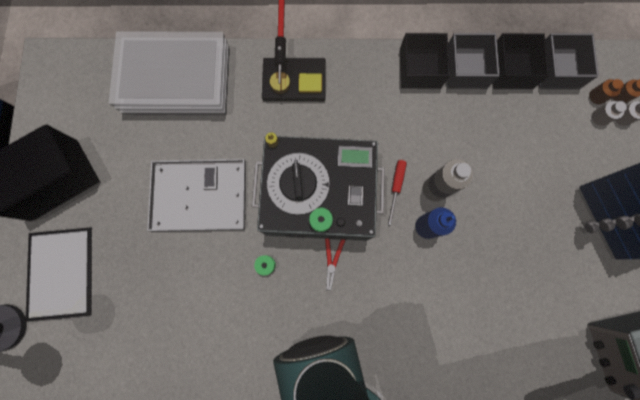

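View pics/scene0.png

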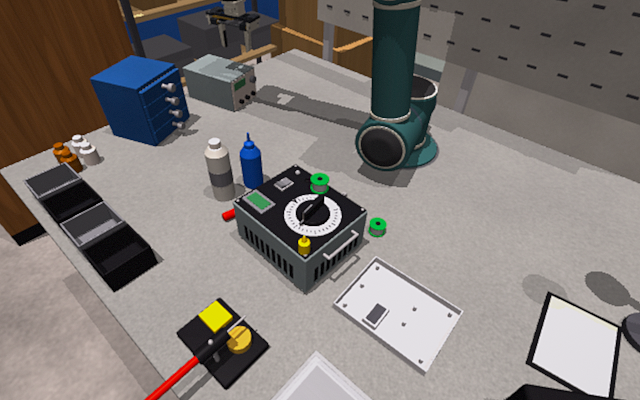

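```bash
python3 - <<'E'
import cv2,numpy as np
a=cv2.imread("pics/top0.png")[128:248,250:390]; b=cv2.imread("pics/scene0.png")[160:290,230:372]
a=cv2.resize(a,None,fx=5.6,fy=5,interpolation=3) if 0 else cv2.resize(a,None,fx=5,fy=5,interpolation=3)
b=cv2.resize(b,None,fx=4.5,fy=4.5,interpolation=3)
cv2.imwrite("pics/ta.png",a);cv2.imwrite("pics/sa.png",b)
E
```

```text
(no output)
```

View pics/ta.png

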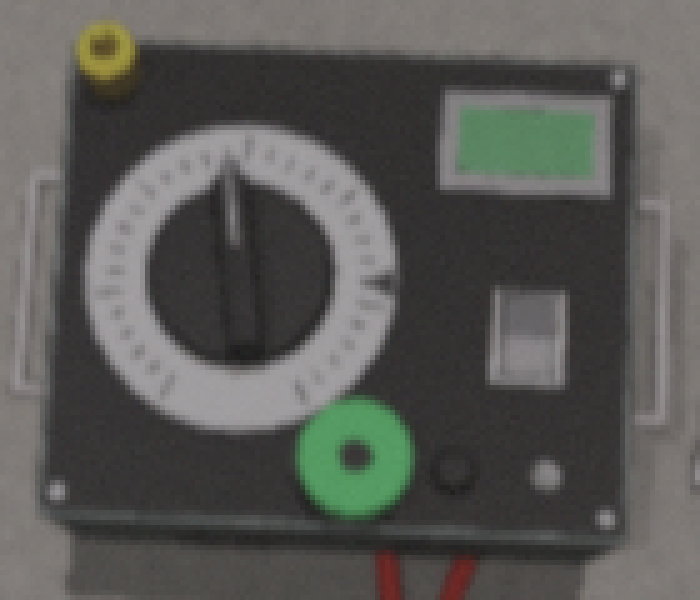

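View pics/sa.png

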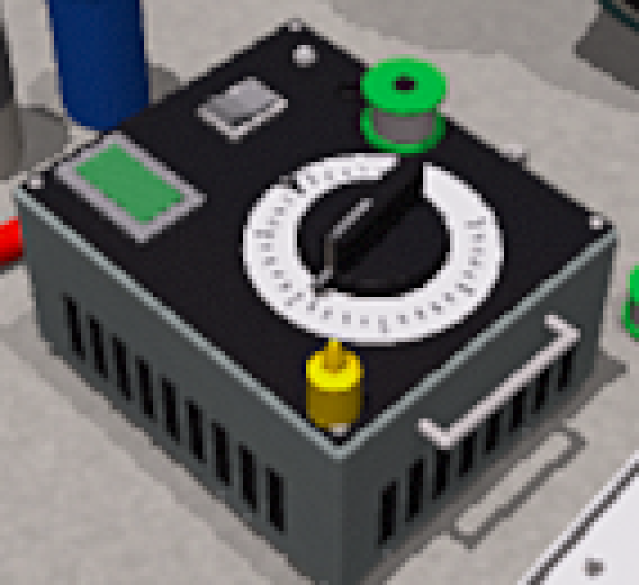

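```bash
cat > h.py <<'E'
import numpy as np
from station import bot,cams
def unp(n,uv,z):
    p=cams.camera_params(n); R,t=p['R'],p['t']; c=-R.T@t
    d=R.T@np.linalg.solve(p['mtx'],[uv[0],uv[1],1]); return c+d*(z-c[2])/d[2]
def proj(n,X):
    p=cams.camera_params(n); v=p['mtx']@(p['R']@np.asarray(X)+p['t']); return v[:2]/v[2]
def T(u,v,z): return unp("top",(250+(u-2)/5,128+(v-2)/5),z)
def S(u,v,z): return unp("scene",(230+(u-1.75)/4.5,160+(v-1.75)/4.5),z)
E
python3 - <<'E'
from h import *
import cv2
from scipy.optimize import least_squares
def circ(P):
    P=np.array(P)[:,:2]
    return least_squares(lambda c:np.hypot(*(P-c[:2]).T)-.069,[*P.mean(0)]).x
z=.1455
ct=circ([T(*p,z) for p in[(84,280),(400,280),(245,122),(240,433),(130,170),(355,170),(130,388)]])
cs=circ([S(*p,z) for p in[(243,240),(504,240),(375,343),(300,170),(462,318),(285,318)]])
print("centre",ct,cs)
for n,a,b in[("rear",T(72,45,.143),T(635,65,.143)),("left",T(40,518,.143),T(72,45,.143)),("right",T(622,545,.143),T(635,65,.143)),("screws r",T(605,518,.143),T(618,80,.143)),("screws f",T(605,518,.143),T(57,490,.143)),("S rearleft",S(340,455,.143),S(15,185,.143)),("S left",S(615,235,.143),S(340,455,.143))]:
    d=(b-a)[:2]; print(n,a[:2],b[:2],np.hypot(*d),np.degrees(np.arctan2(d[1],d[0])))
def ang(p,c): d=p[:2]-c; return np.hypot(*d),np.degrees(np.arctan2(d[1],d[0]))
print("mains",ang(T(380,283,z),ct),ang(S(291,183,z),cs))
print("idx",ang(T(230,155,.1565),ct),ang(S(320,288,.1565),cs), "inner",ang(T(235,245,.1805),ct),"bar top front end",ang(T(243,350,.1805),ct))
for n,p in[("rockerframe",T(527,337,.149)),("reel",T(355,457,.175)),("flux",T(106,45,.18)),("frameS",S(243,107,.149)),("fuse",T(453,470,.154)),("lamp",T(546,475,.152))]: print(n,p)
E
```

```text
centre [0.58423231 0.09410458] [0.58310862 0.09518862]
rear [0.69082901 0.17255608] [ 0.68274132 -0.08152131] 0.2542060748984017 -91.82320011227368
left [0.47681789 0.17975799] [0.69082901 0.17255608] 0.21413226601115112 -1.9273932929254671
right [ 0.46676546 -0.07177093] [ 0.68274132 -0.08152131] 0.2161958457946177 -2.584902110097818
screws r [ 0.47837357 -0.06463764] [ 0.67566054 -0.07374364] 0.19749700510700616 -2.6426745896387795
screws f [ 0.47837357 -0.06463764] [0.48902277 0.1727899 ] 0.23766624043109164 87.4318679959932
S rearleft [0.69573721 0.17484385] [ 0.68254214 -0.08135877] 0.25654218197937384 -92.94827089605079
S left [0.48682206 0.18508119] [0.69573721 0.17484385] 0.20916582503509965 -2.8053873166826557
mains (np.float64(0.06116677637290946), np.float64(-92.91608363787874)) (np.float64(0.06459560812610174), np.float64(-93.49479588551841))
idx (np.float64(0.05189909593137891), np.float64(5.7629514641656465)) (np.float64(0.0503431421473305), np.float64(8.887059292094106)) inner (np.float64(0.005357242384341424), np.float64(8.067448948774285)) bar top front end (np.float64(0.03992332846613883), np.float64(-175.19451332944564))
rockerframe [ 0.5566465  -0.03113202  0.149     ]
reel [0.50032253 0.0435983  0.175     ]
flux [0.67779067 0.1519767  0.18      ]
frameS [ 0.55510975 -0.03071744  0.149     ]
fuse [0.49754915 0.00157704 0.154     ]
lamp [ 0.49587294 -0.0384225   0.152     ]
```

>>> play_rows(rows=[{"rot": [0, 0, 0], "dp": [0, 0, -4], "claw": 1}, {"rot": [0, 0, 0], "dp": [2, -2, -7], "claw": 1}, {"rot": [0, 0, -0.1], "dp": [5, -5, -7], "claw": 1}, {"rot": [0, 0, -0.2], "dp": [8, -8, -7], "claw": 1}, {"rot": [0, 0, -0.3], "dp": [11, -11, -7], "claw": 1}], force=20)

```text
t: 0.52
eef_pos: [0.2615, -0.513, 0.3076]
ee_rot: [[0.834, 0.552, 0.0], [0.552, -0.834, -0.0], [0.0, 0.0, -1.0]]
ft_force: [0.9, -0.4, 0.4]
finger_gap: 0.0643
finger_force: 0.0
```

```bash
cat >> h.py <<'E'
from scipy.spatial.transform import Rotation as Ro
C=np.array([.5837,.0946])
def go(xy,z,yaw):
    o=bot.get_obs(); R=np.array(o['ee_rot']); p=np.array(o['eef_pos']); y=np.radians(yaw)
    G=np.array([[np.cos(y),np.sin(y),0],[np.sin(y),-np.cos(y),0],[0,0,-1]])
    print("t",o['t'],"p",p.round(4),"yaw",np.degrees(np.arctan2(R[1,0],R[0,0])).round(1),"F",np.round(o['ft_force'],1),"gap",o['finger_gap'])
    print("rot",Ro.from_matrix(R.T@G).as_rotvec().round(3),"dp",(100*R.T@(np.array([*xy,z])-p)).round(2))
def bar(a,off,r=.025):
    a=np.radians(a); return C+r*np.array([np.cos(a),np.sin(a)])+off*np.array([-np.sin(a),np.cos(a)])
E
python3 -c "
from h import *
go(bar(7,.03),.30,97)"
```

```text
t 0.5167 p [ 0.2615 -0.513   0.3076] yaw 33.5 F [ 0.9 -0.4  0.4] gap 0.06428701853961619
rot [ 0.     0.    -1.108] dp [ 63.98 -34.44   0.76]
```

>>> play_rows(rows=[{"rot": [0, 0, -0.12], "dp": [3.5, -2, 0], "claw": 1}, {"rot": [0, 0, -0.24], "dp": [7, -4, 0], "claw": 1}, {"rot": [0, 0, -0.36], "dp": [10.5, -6, 0], "claw": 1}, {"rot": [0, 0, -0.48], "dp": [14, -8, 0], "claw": 1}, {"rot": [0, 0, -0.6], "dp": [17.5, -10, 0], "claw": 1}])

```text
t: 0.93
eef_pos: [0.3528, -0.3329, 0.3074]
ee_rot: [[0.375, 0.927, -0.0], [0.927, -0.375, 0.0], [0.0, -0.0, -1.0]]
ft_force: [0.3, -0.9, 0.1]
finger_gap: 0.0308
finger_force: 0.0
```

```bash
python3 -c "
from h import *
go(bar(7,.03),.30,97)"
```

```text
t 0.9333 p [ 0.3528 -0.3329  0.3074] yaw 68.0 F [ 0.3 -0.9  0.1] gap 0.03080197935174159
rot [-0.    -0.    -0.507] dp [52.12  6.1   0.75]
```

>>> play_rows(rows=[{"rot": [0, 0, -0.1], "dp": [4, 0.5, 0], "claw": 1}, {"rot": [0, 0, -0.2], "dp": [8, 1, 0], "claw": 1}, {"rot": [0, 0, -0.3], "dp": [12, 1.5, 0], "claw": 1}, {"rot": [0, 0, -0.4], "dp": [16, 2, 0], "claw": 1}, {"rot": [0, 0, -0.5], "dp": [20, 2.4, 0], "claw": 1}])

```text
t: 1.35
eef_pos: [0.4512, -0.1569, 0.3076]
ee_rot: [[-0.115, 0.993, 0.0], [0.993, 0.115, -0.0], [-0.0, 0.0, -1.0]]
ft_force: [0.9, -0.5, -0.2]
finger_gap: 0.0011
finger_force: 0.0
```

```bash
python3 -c "
from h import *
go(bar(7,.03),.30,97)"
```

```text
t 1.35 p [ 0.4512 -0.1569  0.3076] yaw 96.6 F [ 0.9 -0.5 -0.2] gap 0.0011332018589326324
rot [ 0.     0.    -0.007] dp [26.49 18.52  0.76]
```

>>> play_rows(rows=[{"rot": [0, 0, 0], "dp": [3.3, 2.3, 0], "claw": 1}, {"rot": [0, 0, 0], "dp": [6.6, 4.6, 0], "claw": 1}, {"rot": [0, 0, 0], "dp": [9.9, 6.9, 0], "claw": 1}, {"rot": [0, 0, 0], "dp": [13.2, 9.2, 0], "claw": 1}, {"rot": [0, 0, 0], "dp": [16.5, 11.5, 0], "claw": 1}])

```text
t: 1.77
eef_pos: [0.5475, 0.0199, 0.3075]
ee_rot: [[-0.11, 0.994, -0.0], [0.994, 0.11, -0.0], [-0.0, -0.0, -1.0]]
ft_force: [-0.5, -0.7, 0.3]
finger_gap: 0.0005
finger_force: 0.0
```

```bash
python3 -c "
from h import *
go(bar(7,.03),.22,97)"
```

```text
t 1.7667 p [0.5475 0.0199 0.3075] yaw 96.3 F [-0.5 -0.7  0.3] gap 0.0005462024009555614
rot [-0.     0.    -0.012] dp [10.06  6.89  8.75]
```

>>> play_rows(rows=[{"rot": [0, 0, 0], "dp": [3.3, 2.3, 0], "claw": 1}, {"rot": [0, 0, -0.01], "dp": [6.6, 4.6, 1], "claw": 1}, {"rot": [0, 0, -0.01], "dp": [10, 7, 4], "claw": 1}, {"rot": [0, 0, -0.01], "dp": [10, 7, 7], "claw": 1}, {"rot": [0, 0, -0.01], "dp": [10, 7, 8.7], "claw": 1}])

```text
t: 2.18
eef_pos: [0.6053, 0.127, 0.2157]
ee_rot: [[-0.122, 0.992, -0.005], [0.992, 0.122, -0.001], [0.0, -0.005, -1.0]]
ft_force: [-0.5, -0.6, -1.4]
finger_gap: 0.0008
finger_force: 0.0
```

```bash
python3 - <<'E'
from h import *
import cv2
go(bar(7,.03),.182,97)
im=cams.read_camera("scene")[:,:,::-1]
cv2.imwrite("pics/s1.png",cv2.resize(im[120:290,220:392],None,fx=3.4,fy=3.4,interpolation=3))
E
```

```text
t 2.1833 p [0.6053 0.127  0.2157] yaw 97.0 F [-0.5 -0.6 -1.4] gap 0.0008437704040030274
rot [-0.005 -0.     0.   ] dp [ 0.04 -0.02  3.37]
```

View pics/s1.png

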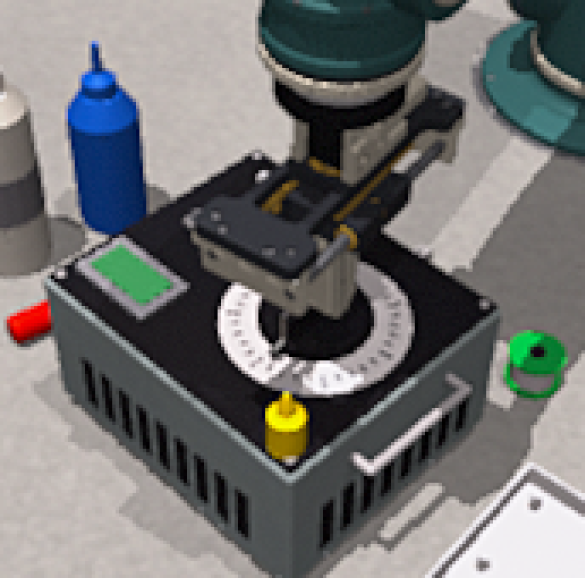

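>>> play_rows(rows=[{"rot": [0, 0, 0], "dp": [0, 0, 1.5], "claw": 1}, {"rot": [0, 0, 0], "dp": [0, 0, 2.5], "claw": 1}, {"rot": [0, 0, 0], "dp": [0, 0, 3.3], "claw": 1}, {"rot": [0, 0, 0], "dp": [0, 0, 3.3], "claw": 1}, {"rot": [0, 0, 0], "dp": [0, 0, 3.3], "claw": 1}])

```text
t: 2.65
eef_pos: [0.6057, 0.1244, 0.1882]
ee_rot: [[-0.119, 0.993, 0.001], [0.993, 0.119, 0.0], [0.0, 0.001, -1.0]]
ft_force: [0.4, -0.5, 1.0]
finger_gap: 0.0005
finger_force: 0.0
```

```bash
python3 -c "
from h import *
go(bar(7,.0155),.182,97)"
```

```text
t 2.65 p [0.6057 0.1244 0.1882] yaw 96.8 F [ 0.4 -0.5  1. ] gap 0.0004854955759302351
rot [ 0.001 -0.    -0.003] dp [-1.14 -0.04  0.62]
```

>>> play_rows(rows=[{"rot": [0, 0, 0], "dp": [-0.2, 0, 0.4], "claw": 1}, {"rot": [0, 0, 0], "dp": [-0.5, 0, 0.5], "claw": 1}, {"rot": [0, 0, 0], "dp": [-0.7, 0, 0.5], "claw": 1}, {"rot": [0, 0, 0], "dp": [-0.9, 0, 0.5], "claw": 1}, {"rot": [0, 0, 0], "dp": [-1.1, 0, 0.5], "claw": 1}])

```text
t: 3.07
eef_pos: [0.6071, 0.1143, 0.183]
ee_rot: [[-0.12, 0.993, 0.001], [0.993, 0.12, 0.002], [0.002, 0.001, -1.0]]
ft_force: [2.9, 11.9, -0.9]
finger_gap: 0.0005
finger_force: 6.0
```

```bash
cat >> h.py <<'E'
def arc(x,y,ths):
    for t in ths:
        c,s=np.cos(t),np.sin(t); print(t,round(x*c-y*s-x,2),round(x*s+y*c-y,2))
E
python3 -c "
from h import *
go(bar(7,.0155),.182,97); arc(1.55,2.5,[.08,.16,.24,.32,.4])"
```

```text
t 3.0667 p [0.6071 0.1143 0.183 ] yaw 96.9 F [ 2.9 11.9 -0.9] gap 0.0004980153556276343
rot [ 0.001 -0.002 -0.002] dp [-0.12 -0.07  0.1 ]
0.08 -0.2 0.12
0.16 -0.42 0.22
0.24 -0.64 0.3
0.32 -0.87 0.36
0.4 -1.1 0.41
```

>>> play_rows(rows=[{"rot": [0, 0, 0.08], "dp": [-0.2, 0.12, 0], "claw": 1}, {"rot": [0, 0, 0.16], "dp": [-0.42, 0.22, 0], "claw": 1}, {"rot": [0, 0, 0.24], "dp": [-0.64, 0.3, 0], "claw": 1}, {"rot": [0, 0, 0.32], "dp": [-0.87, 0.36, 0], "claw": 1}, {"rot": [0, 0, 0.4], "dp": [-1.1, 0.41, 0], "claw": 1}])

```text
t: 3.48
eef_pos: [0.6127, 0.1043, 0.183]
ee_rot: [[0.28, 0.96, 0.001], [0.96, -0.28, 0.002], [0.002, 0.0, -1.0]]
ft_force: [2.8, 7.8, -0.7]
finger_gap: 0.0005
finger_force: 4.2
```

```bash
python3 -c "
from h import *
go(bar(-16,.0155),.182,74); go(bar(-39,.0155),.182,51)"
```

```text
t 3.4833 p [0.6127 0.1043 0.183 ] yaw 73.8 F [ 2.8  7.8 -0.7] gap 0.0005209168894064973
rot [ 0.    -0.002 -0.004] dp [-0.18 -0.02  0.1 ]
t 3.4833 p [0.6127 0.1043 0.183 ] yaw 73.8 F [ 2.8  7.8 -0.7] gap 0.0005209168894064973
rot [ 0.    -0.002  0.397] dp [-1.28  0.39  0.1 ]
```

>>> play_rows(rows=[{"rot": [0, 0, 0.08], "dp": [-0.2, 0.12, 0], "claw": 1}, {"rot": [0, 0, 0.16], "dp": [-0.42, 0.22, 0], "claw": 1}, {"rot": [0, 0, 0.24], "dp": [-0.64, 0.3, 0], "claw": 1}, {"rot": [0, 0, 0.32], "dp": [-0.87, 0.36, 0], "claw": 1}, {"rot": [0, 0, 0.4], "dp": [-1.1, 0.41, 0], "claw": 1}])

```text
t: 3.9
eef_pos: [0.6139, 0.0923, 0.183]
ee_rot: [[0.632, 0.775, 0.002], [0.775, -0.632, 0.001], [0.002, 0.001, -1.0]]
ft_force: [4.8, 6.2, -2.3]
finger_gap: 0.0005
finger_force: 4.1
```

>>> play_rows(rows=[{"rot": [0, 0, 0.08], "dp": [-0.2, 0.12, 0], "claw": 1}, {"rot": [0, 0, 0.16], "dp": [-0.42, 0.22, 0], "claw": 1}, {"rot": [0, 0, 0.24], "dp": [-0.64, 0.3, 0], "claw": 1}, {"rot": [0, 0, 0.32], "dp": [-0.87, 0.36, 0], "claw": 1}, {"rot": [0, 0, 0.4], "dp": [-1.1, 0.41, 0], "claw": 1}])

```text
t: 4.32
eef_pos: [0.6103, 0.0807, 0.183]
ee_rot: [[0.884, 0.468, 0.002], [0.468, -0.884, 0.001], [0.002, 0.001, -1.0]]
ft_force: [6.5, 2.6, -3.0]
finger_gap: 0.0005
finger_force: 3.8
```

```bash
python3 - <<'E'
from h import *
import cv2
go(bar(-82,.0155),.182,8)
a=cams.read_camera("top")[128:248,250:390,::-1]; b=cams.read_camera("scene")[160:290,230:372,::-1]
a=cv2.resize(a,(560,480),interpolation=3); b=cv2.resize(b,None,fx=3,fy=3,interpolation=3)
cv2.imwrite("pics/top2.png",a);cv2.imwrite("pics/s2.png",b)
E
```

```text
t 4.3167 p [0.6103 0.0807 0.183 ] yaw 27.9 F [ 6.5  2.6 -3. ] gap 0.0005240653401964157
rot [ 0.    -0.002  0.347] dp [-1.09  0.4   0.1 ]
```

View pics/s2.png

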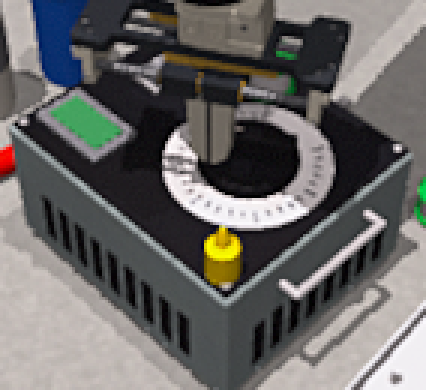

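>>> play_rows(rows=[{"rot": [0, 0, 0.08], "dp": [-0.2, 0.12, 0], "claw": 1}, {"rot": [0, 0, 0.16], "dp": [-0.42, 0.22, 0], "claw": 1}, {"rot": [0, 0, 0.24], "dp": [-0.64, 0.3, 0], "claw": 1}, {"rot": [0, 0, 0.32], "dp": [-0.87, 0.36, 0], "claw": 1}, {"rot": [0, 0, 0.4], "dp": [-1.1, 0.41, 0], "claw": 1}])

```text
t: 4.83
eef_pos: [0.6025, 0.0714, 0.183]
ee_rot: [[0.996, 0.086, 0.002], [0.086, -0.996, -0.0], [0.002, 0.0, -1.0]]
ft_force: [7.3, -0.7, -2.7]
finger_gap: 0.0001
finger_force: 3.5
```

>>> play_rows(rows=[{"rot": [0, 0, 0], "dp": [0.6, 0, 0], "claw": 1}, {"rot": [0, 0, 0], "dp": [2, 0, 0], "claw": 1}, {"rot": [0, 0, 0], "dp": [4, 0, -3], "claw": 1}, {"rot": [0, 0, 0], "dp": [7, 0, -6], "claw": 1}, {"rot": [0, 0, 0], "dp": [10, 0, -9], "claw": 1}])

```text
t: 5.25
eef_pos: [0.7012, 0.0808, 0.2729]
ee_rot: [[0.996, 0.093, -0.0], [0.093, -0.996, 0.0], [-0.0, -0.0, -1.0]]
ft_force: [0.3, 0.2, -0.1]
finger_gap: 0.0009
finger_force: 0.0
```

```bash
python3 - <<'E'
from h import *
import cv2
go(bar(-90,.02),.182,0)
a=cams.read_camera("top")[128:248,250:390,::-1]; b=cams.read_camera("scene")[160:290,230:372,::-1]
a=cv2.resize(a,None,fx=3,fy=3,interpolation=3); b=cv2.resize(b,None,fx=4,fy=4,interpolation=3)
im=np.zeros((520,800,3),np.uint8); im[:a.shape[0],:420]=a
b=b[:, :]; b=cv2.resize(b,(380,348)); im[:348,420:]=b
cv2.imwrite("pics/both3.png",im)
E
```

```text
t 5.25 p [0.7012 0.0808 0.2729] yaw 5.4 F [ 0.3  0.2 -0.1] gap 0.0008802740637617421
rot [-0.     0.     0.093] dp [-9.81  0.21  9.09]
```

View pics/both3.png

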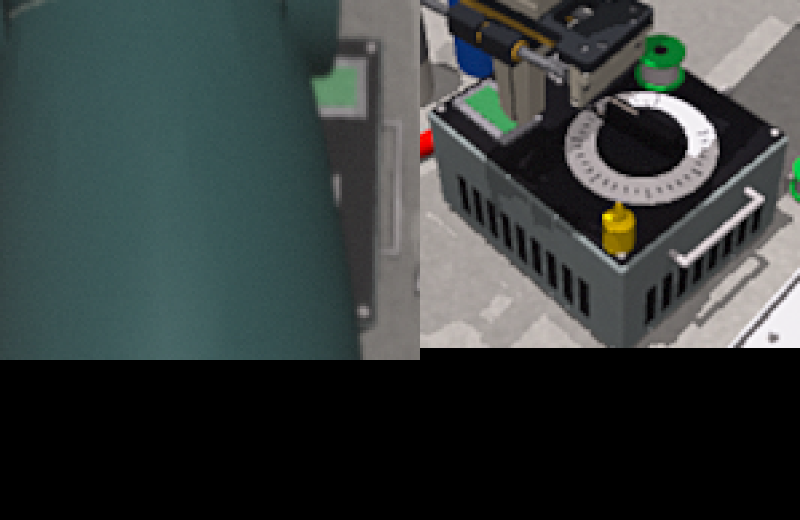

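>>> play_rows(rows=[{"rot": [0, 0, 0.03], "dp": [0, 2, -4], "claw": 1}, {"rot": [0, 0, 0.06], "dp": [0, 5, -6], "claw": 1}, {"rot": [0, 0, 0.1], "dp": [0, 8, -7], "claw": 1}, {"rot": [0, 0, 0.14], "dp": [0, 11, -7], "claw": 1}, {"rot": [0, 0, 0.14], "dp": [0, 11, -7], "claw": 1}])

```text
t: 5.77
eef_pos: [0.7106, -0.0333, 0.3419]
ee_rot: [[0.999, -0.053, 0.001], [-0.053, -0.999, -0.001], [0.001, 0.001, -1.0]]
ft_force: [0.2, 0.2, -0.1]
finger_gap: 0.0006
finger_force: 0.0
```

```bash
cat > meas.py <<'E'
from h import *
import cv2,sys
im=cams.read_camera("scene")[:,:,::-1]; g=cv2.cvtColor(im,cv2.COLOR_BGR2GRAY).astype(np.float32)
c=np.array([.5831,.0952])
A=np.arange(-115,-60,.5)
def prof(rs,z,L=0):
    s=0
    for r in rs:
        q=np.array([proj("scene",[c[0]+r*np.cos(np.radians(a)),c[1]+r*np.sin(np.radians(a)),z]) for a in A],np.float32)
        s=s+cv2.remap(g,q[:,:1],q[:,1:],cv2.INTER_CUBIC)[:,0]
    return s/len(rs)
def show(n,p): print(n,dict(zip(A[::4].astype(int).tolist(),p[::4].round().astype(int).tolist())))
show("scale",prof([.058,.062,.066],.1455)); show("tip",prof([.044,.047,.05],.1565)); show("top",prof([.02,.025,.03,.035],.1805))
cv2.imwrite(sys.argv[1],cv2.resize(im[180:245,265:355],None,fx=8,fy=8,interpolation=3))
E
python3 meas.py pics/z4.png; python3 -c "
from h import *
go(bar(-90,.03),.22,0)"
```

```text
scale {-115: 145, -113: 127, -111: 81, -109: 61, -107: 61, -105: 73, -103: 103, -101: 144, -99: 156, -97: 125, -95: 66, -93: 33, -91: 78, -89: 135, -87: 163, -85: 158, -83: 154, -81: 164, -79: 175, -77: 168, -75: 156, -73: 156, -71: 161, -69: 166, -67: 162, -65: 156, -63: 161, -61: 171}
tip {-115: 101, -113: 133, -111: 151, -109: 124, -107: 76, -105: 30, -103: 13, -101: 12, -99: 8, -97: 16, -95: 37, -93: 59, -91: 77, -89: 92, -87: 97, -85: 72, -83: 42, -81: 50, -79: 97, -77: 132, -75: 133, -73: 129, -71: 139, -69: 155, -67: 165, -65: 162, -63: 158, -61: 160}
top {-115: 148, -113: 157, -111: 159, -109: 156, -107: 150, -105: 142, -103: 133, -101: 118, -99: 96, -97: 80, -95: 76, -93: 99, -91: 132, -89: 157, -87: 161, -85: 147, -83: 120, -81: 85, -79: 52, -77: 30, -75: 23, -73: 21, -71: 21, -69: 25, -67: 31, -65: 32, -63: 32, -61: 32}
t 5.8167 p [ 0.7104 -0.0312  0.3412] yaw -2.9 F [ 0.3  0.3 -0.1] gap 0.0005928149079821901
rot [ 0.     0.001 -0.05 ] dp [-10.16  -9.58  12.12]
```

View pics/z4.png

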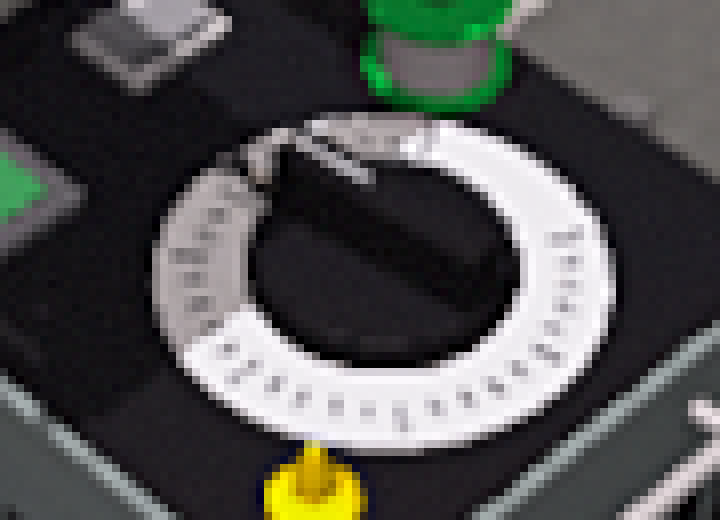

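```bash
cat > line.py <<'E'
from h import *
import cv2,sys
from scipy.optimize import minimize
g=cv2.resize(cv2.cvtColor(cv2.imread(sys.argv[1]),6),(90,65),interpolation=cv2.INTER_AREA).astype(np.float32)
c=np.array([.5831,.0952])
def val(P):
    q=np.array([proj("scene",p) for p in P],np.float32)-[265,180]; q=q.astype(np.float32)
    return cv2.remap(g,q[:,:1],q[:,1:],1)[:,0].mean()
def sc(a,o,r0,r1,z):
    a=np.radians(a); u=np.array([np.cos(a),np.sin(a)]); n=np.array([-u[1],u[0]])
    return val([[*(c+r*u+o*n),z] for r in np.linspace(r0,r1,25)])
for nm,r0,r1,z,sg in[("index top",.010,.036,.1805,1),("mains",.054,.069,.1455,-1)]:
    b=max((sg*sc(a,o/1e4,r0,r1,z),a,o/10) for a in np.arange(-105,-75,1.) for o in range(-30,31,2)); print(nm,b)
E
python3 line.py pics/z4.png
```

```text
Traceback (most recent call last):
  File "line.py", line 13, in <module>
    b=max((sg*sc(a,o/1e4,r0,r1,z),a,o/10) for a in np.arange(-105,-75,1.) for o in range(-30,31,2)); print(nm,b)
  File "line.py", line 13, in <genexpr>
    b=max((sg*sc(a,o/1e4,r0,r1,z),a,o/10) for a in np.arange(-105,-75,1.) for o in range(-30,31,2)); print(nm,b)
              ~~^^^^^^^^^^^^^^^^^
  File "line.py", line 11, in sc
    return val([[*(c+r*u+o*n),z] for r in np.linspace(r0,r1,25)])
  File "line.py", line 7, in val
    q=np.array([proj("scene",p) for p in P],np.float32)-[265,180]; q=q.astype(np.float32)
                ~~~~^^^^^^^^^^^
  File "h.py", line 7, in proj
    p=cams.camera_params(n); v=p['mtx']@(p['R']@np.asarray(X)+p['t']); return v[:2]/v[2]
ValueError: time passes only in moves, steps and waits
```

```bash
sed -i 's/^def unp/import functools\n_cp=functools.lru_cache(cams.camera_params)\ndef unp/; s/p=cams.camera_params(n)/p=_cp(n)/' h.py; python3 line.py pics/z4.png
```

```text
index top (np.float32(154.79071), np.float64(-86.0), -0.8)
mains (np.float32(-49.230118), np.float64(-96.0), 3.0)
```

```bash
python3 -c "
from h import *
go((.616,.0695),.22,-1); go((.616,.0695),.183,-1)"
```

```text
t 5.8167 p [ 0.7104 -0.0312  0.3412] yaw -2.9 F [ 0.3  0.3 -0.1] gap 0.0005928149079821901
rot [ 0.     0.001 -0.033] dp [-9.93 -9.58 12.12]
t 5.8167 p [ 0.7104 -0.0312  0.3412] yaw -2.9 F [ 0.3  0.3 -0.1] gap 0.0005928149079821901
rot [ 0.     0.001 -0.033] dp [-9.93 -9.59 15.82]
```

>>> play_rows(rows=[{"rot": [0, 0, 0], "dp": [-2.5, -2.5, 1], "claw": 1}, {"rot": [0, 0, 0], "dp": [-5, -5, 3], "claw": 1}, {"rot": [0, 0, -0.03], "dp": [-7.5, -7.5, 6], "claw": 1}, {"rot": [0, 0, -0.03], "dp": [-9.9, -9.6, 9], "claw": 1}, {"rot": [0, 0, -0.03], "dp": [-9.9, -9.6, 12], "claw": 1}])

```text
t: 6.23
eef_pos: [0.6136, 0.0755, 0.2218]
ee_rot: [[1.0, -0.014, 0.002], [-0.014, -1.0, 0.001], [0.002, -0.001, -1.0]]
ft_force: [0.6, 0.0, 0.9]
finger_gap: 0.0003
finger_force: 0.0
```

>>> play_rows(rows=[{"rot": [0, 0, 0], "dp": [0, 0, 1.5], "claw": 1}, {"rot": [0, 0, 0], "dp": [0, 0, 2.7], "claw": 1}, {"rot": [0, 0, 0], "dp": [0, 0, 3.7], "claw": 1}, {"rot": [0, 0, 0], "dp": [0, 0, 3.7], "claw": 1}, {"rot": [0, 0, 0], "dp": [0, 0, 3.7], "claw": 1}])

```text
t: 6.65
eef_pos: [0.6168, 0.0715, 0.1852]
ee_rot: [[1.0, -0.02, 0.0], [-0.02, -1.0, 0.0], [0.0, -0.0, -1.0]]
ft_force: [1.0, 0.5, 0.8]
finger_gap: 0.0001
finger_force: 0.0
```

```bash
python3 -c "
from h import *
go((.600,.0695),.183,-1)"
```

```text
t 6.65 p [0.6168 0.0715 0.1852] yaw -1.1 F [1.  0.5 0.8] gap 0.00012414635038194568
rot [-0.    -0.    -0.002] dp [-1.67  0.23  0.21]
```

>>> play_rows(rows=[{"rot": [0, 0, 0], "dp": [-0.5, 0.2, 0.1], "claw": 1}, {"rot": [0, 0, 0], "dp": [-1, 0.2, 0.1], "claw": 1}, {"rot": [0, 0, 0], "dp": [-1.3, 0.2, 0.1], "claw": 1}, {"rot": [0, 0, 0], "dp": [-1.5, 0.2, 0.1], "claw": 1}, {"rot": [0, 0, 0], "dp": [-1.65, 0.2, 0.1], "claw": 1}])

```text
t: 7.07
eef_pos: [0.5997, 0.07, 0.1844]
ee_rot: [[1.0, -0.019, 0.002], [-0.019, -1.0, -0.0], [0.002, 0.0, -1.0]]
ft_force: [8.6, -5.8, 1.1]
finger_gap: 0.0003
finger_force: 4.6
```

>>> play_rows(rows=[{"rot": [0, 0, 0], "dp": [0, 0, 0], "claw": 1}, {"rot": [0, 0, 0], "dp": [0, 0, 0], "claw": 1}])

```text
t: 7.23
eef_pos: [0.5998, 0.0702, 0.1843]
ee_rot: [[1.0, -0.019, 0.002], [-0.019, -1.0, -0.0], [0.002, 0.0, -1.0]]
ft_force: [4.0, -1.5, 3.2]
finger_gap: 0.0007
finger_force: 1.9
```

>>> play_rows(rows=[{"rot": [0, 0, 0], "dp": [0.6, 0, 0], "claw": 1}, {"rot": [0, 0, 0], "dp": [2, 0, 0], "claw": 1}, {"rot": [0, 0, 0], "dp": [4, 0, -3], "claw": 1}, {"rot": [0, 0, -0.01], "dp": [7, 3, -7], "claw": 1}, {"rot": [0, 0, -0.01], "dp": [9, 6, -10], "claw": 1}])

```text
t: 7.65
eef_pos: [0.6797, 0.0227, 0.2702]
ee_rot: [[1.0, -0.006, -0.001], [-0.006, -1.0, 0.001], [-0.001, -0.001, -1.0]]
ft_force: [-0.1, 0.3, 1.7]
finger_gap: 0.0006
finger_force: 0.0
```

>>> play_rows(rows=[{"rot": [0, 0, 0], "dp": [1, 2, -2], "claw": 1}, {"rot": [0, 0, 0], "dp": [1, 4, -5], "claw": 1}, {"rot": [0, 0, 0], "dp": [1, 5, -6], "claw": 1}, {"rot": [0, 0, 0], "dp": [1, 5, -6], "claw": 1}])

```text
t: 7.98
eef_pos: [0.689, -0.0297, 0.332]
ee_rot: [[1.0, -0.011, 0.003], [-0.011, -1.0, -0.0], [0.003, 0.0, -1.0]]
ft_force: [-0.3, -0.5, -0.6]
finger_gap: 0.0007
finger_force: 0.0
```

```bash
python3 meas.py pics/z5.png; python3 line.py pics/z5.png; python3 -c "
from h import *
go((.567,-.0315),.2,-2.6)"
```

```text
scale {-115: 64, -113: 29, -111: 32, -109: 50, -107: 73, -105: 92, -103: 111, -101: 145, -99: 147, -97: 98, -95: 34, -93: 29, -91: 88, -89: 138, -87: 162, -85: 157, -83: 153, -81: 162, -79: 173, -77: 168, -75: 156, -73: 155, -71: 161, -69: 167, -67: 162, -65: 156, -63: 160, -61: 171}
tip {-115: 140, -113: 115, -111: 57, -109: 16, -107: 10, -105: 9, -103: 7, -101: 10, -99: 16, -97: 28, -95: 54, -93: 76, -91: 74, -89: 48, -87: 27, -85: 38, -83: 82, -81: 125, -79: 155, -77: 167, -75: 162, -73: 154, -71: 158, -69: 166, -67: 167, -65: 161, -63: 156, -61: 158}
top {-115: 147, -113: 148, -111: 137, -109: 118, -107: 99, -105: 75, -103: 59, -101: 60, -99: 82, -97: 114, -95: 135, -93: 138, -91: 125, -89: 99, -87: 67, -85: 42, -83: 27, -81: 19, -79: 18, -77: 21, -75: 25, -73: 26, -71: 27, -69: 30, -67: 34, -65: 34, -63: 34, -61: 30}
index top (np.float32(134.31172), np.float64(-93.0), -0.4)
mains (np.float32(-35.71668), np.float64(-93.0), -1.2)
t 8.0333 p [ 0.6886 -0.0285  0.3297] yaw -0.6 F [ 0.4 -0.5 -0.4] gap 0.0007645153181839103
rot [-0.    -0.001  0.035] dp [-12.17   0.43  12.95]
```

View pics/z5.png

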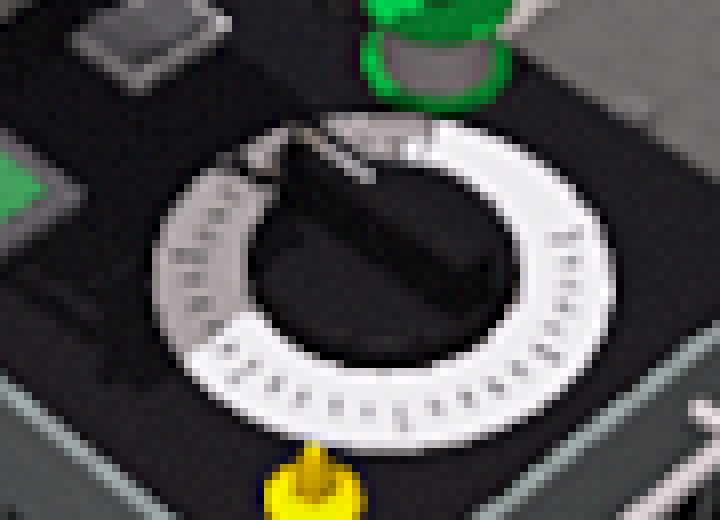

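>>> play_rows(rows=[{"rot": [0, 0, 0.03], "dp": [-3, 0.2, 1], "claw": 1}, {"rot": [0, 0, 0.03], "dp": [-6, 0.4, 3], "claw": 1}, {"rot": [0, 0, 0.03], "dp": [-9, 0.4, 6], "claw": 1}, {"rot": [0, 0, 0.03], "dp": [-12, 0.4, 9], "claw": 1}, {"rot": [0, 0, 0.03], "dp": [-12, 0.4, 12], "claw": 1}])

```text
t: 8.45
eef_pos: [0.5642, -0.0296, 0.2069]
ee_rot: [[0.999, -0.038, -0.001], [-0.038, -0.999, 0.0], [-0.001, -0.0, -1.0]]
ft_force: [-0.2, 0.6, -0.1]
finger_gap: 0.0005
finger_force: 0.0
```

>>> play_rows(rows=[{"rot": [0, 0, 0], "dp": [0, 0, 0], "claw": 1}, {"rot": [0, 0, 0], "dp": [0, 0, 0], "claw": 1}])

```text
t: 8.62
eef_pos: [0.5674, -0.03, 0.2077]
ee_rot: [[0.999, -0.038, -0.003], [-0.038, -0.999, 0.001], [-0.003, -0.0, -1.0]]
ft_force: [0.3, -0.9, 1.1]
finger_gap: 0.0004
finger_force: 0.0
```

```bash
python3 -c "
from h import *
go((.568,-.0315),.170,-2.6)"
```

```text
t 8.6167 p [ 0.5674 -0.03    0.2077] yaw -2.2 F [ 0.3 -0.9  1.1] gap 0.00037762207885510364
rot [-0.     0.003  0.007] dp [0.07 0.15 3.77]
```

>>> play_rows(rows=[{"rot": [0, 0, 0], "dp": [0.1, 0.1, 1.5], "claw": 1}, {"rot": [0, 0, 0], "dp": [0.1, 0.1, 2.5], "claw": 1}, {"rot": [0, 0, 0], "dp": [0.1, 0.1, 3], "claw": 1}, {"rot": [0, 0, 0], "dp": [0.1, 0.1, 3.4], "claw": 1}, {"rot": [0, 0, 0], "dp": [0.1, 0.1, 3.6], "claw": 1}])

```text
t: 9.03
eef_pos: [0.5698, -0.032, 0.1733]
ee_rot: [[0.999, -0.039, 0.001], [-0.039, -0.999, 0.0], [0.001, -0.0, -1.0]]
ft_force: [1.4, 0.6, 2.9]
finger_gap: 0.0006
finger_force: 1.2
```

>>> play_rows(rows=[{"rot": [0, 0, 0], "dp": [0, 0, 0.1], "claw": 1}, {"rot": [0, 0, 0], "dp": [0, 0, 0.2], "claw": 1}, {"rot": [0, 0, 0], "dp": [0, 0, 0.2], "claw": 1}])

```text
t: 9.28
eef_pos: [0.5695, -0.0321, 0.1717]
ee_rot: [[0.999, -0.039, 0.001], [-0.039, -0.999, -0.0], [0.001, 0.0, -1.0]]
ft_force: [1.4, -0.4, 2.3]
finger_gap: 0.0002
finger_force: 0.8
```

>>> play_rows(rows=[{"rot": [0, 0, 0], "dp": [-0.1, 0, 0.1], "claw": 1}, {"rot": [0, 0, 0], "dp": [-0.1, 0, 0.2], "claw": 1}, {"rot": [0, 0, 0], "dp": [-0.1, 0, 0.25], "claw": 1}, {"rot": [0, 0, 0], "dp": [-0.1, 0, 0.25], "claw": 1}])

```text
t: 9.62
eef_pos: [0.5684, -0.032, 0.1701]
ee_rot: [[0.999, -0.039, 0.001], [-0.039, -0.999, -0.0], [0.001, 0.0, -1.0]]
ft_force: [-2.2, 0.7, 11.4]
finger_gap: 0.0006
finger_force: 5.7
```

>>> play_rows(rows=[{"rot": [0, 0, 0], "dp": [0, 0, 0.1], "claw": 1}, {"rot": [0, 0, 0], "dp": [0, 0, 0.1], "claw": 1}])

```text
t: 9.78
eef_pos: [0.5684, -0.032, 0.1701]
ee_rot: [[0.999, -0.039, 0.002], [-0.039, -0.999, -0.0], [0.002, 0.0, -1.0]]
ft_force: [-6.2, 0.7, 19.1]
finger_gap: 0.0003
finger_force: 9.6
```

>>> play_rows(rows=[{"rot": [0, 0, 0], "dp": [0, 0, -1], "claw": 1}, {"rot": [0, 0, 0], "dp": [0, 0, -4], "claw": 1}, {"rot": [0, 0, 0], "dp": [0, 0, -8], "claw": 1}, {"rot": [0, 0, 0], "dp": [0, 0, -12], "claw": 1}, {"rot": [0, 0, 0], "dp": [2, 2, -16], "claw": 1}])

```text
t: 10.2
eef_pos: [0.5832, -0.0481, 0.3256]
ee_rot: [[0.999, -0.037, 0.002], [-0.037, -0.999, 0.0], [0.002, -0.0, -1.0]]
ft_force: [0.2, 1.4, 0.9]
finger_gap: 0.0004
finger_force: 0.0
```

>>> play_rows(rows=[{"rot": [0, 0, 0], "dp": [4, 2, -1], "claw": 1}, {"rot": [0, 0, 0], "dp": [8, 4, -1], "claw": 1}, {"rot": [0, 0, 0], "dp": [11, 6, -1], "claw": 1}, {"rot": [0, 0, 0], "dp": [11, 6, -1], "claw": 1}, {"rot": [0, 0, 0], "dp": [11, 6, -1], "claw": 1}])

```text
t: 10.62
eef_pos: [0.6932, -0.1151, 0.3292]
ee_rot: [[0.999, -0.041, -0.004], [-0.041, -0.999, 0.001], [-0.004, -0.001, -1.0]]
ft_force: [-1.0, -0.3, -0.1]
finger_gap: 0.0003
finger_force: 0.0
```

```bash
sed -i 's/im\[180:245,265:355\],None,fx=8,fy=8/im[165:245,255:355],None,fx=6,fy=6/' meas.py; python3 meas.py pics/z6.png
```

```text
scale {-115: 89, -113: 46, -111: 49, -109: 72, -107: 106, -105: 135, -103: 161, -101: 204, -99: 208, -97: 142, -95: 56, -93: 48, -91: 132, -89: 208, -87: 238, -85: 230, -83: 224, -81: 232, -79: 242, -77: 233, -75: 219, -73: 222, -71: 231, -69: 237, -67: 232, -65: 224, -63: 227, -61: 241}
tip {-115: 158, -113: 139, -111: 74, -109: 22, -107: 17, -105: 15, -103: 13, -101: 13, -99: 19, -97: 37, -95: 74, -93: 105, -91: 104, -89: 71, -87: 39, -85: 44, -83: 109, -81: 189, -79: 238, -77: 250, -75: 234, -73: 220, -71: 224, -69: 235, -67: 237, -65: 229, -63: 223, -61: 226}
top {-115: 197, -113: 201, -111: 193, -109: 175, -107: 149, -105: 111, -103: 77, -101: 67, -99: 89, -97: 128, -95: 155, -93: 160, -91: 145, -89: 115, -87: 78, -85: 49, -83: 32, -81: 24, -79: 24, -77: 28, -75: 33, -73: 34, -71: 33, -69: 37, -67: 41, -65: 42, -63: 42, -61: 39}
```

View pics/z6.png

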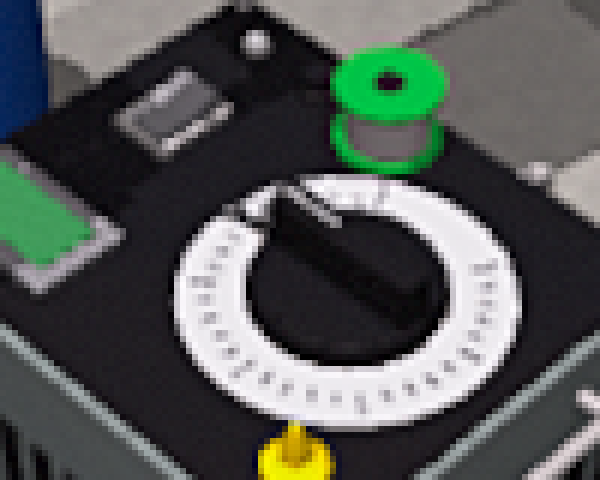

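```bash
python3 -c "
from station import workorder
print(workorder.finish_job())"
```

```text
the job is handed in; nothing more can be done
None
```

I turned the dial to the mains line (the camera puts the index about 1–2° from it), then pressed the rocker fully down, backed the arm clear, and handed the job in at about 10.7 s; the verdict was not shown.

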